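# Roll the mixing jar up onto the jar roller

## Robot

A 6-joint arm with a two-finger parallel gripper is mounted at the origin on the work surface. World frame = base frame: x ahead of the robot, y to its left, z up, the work surface at z = 0. Lengths are in m, angles in rad, forces in N, time in s.
With the tool pointing down it reaches from about 0.35 to 1 m from the base axis. Payload 7.1 kg.
Tool frame: the origin (TCP) lies between the finger pads; the fingertips stand 22 mm ahead of it and the grasp point (between the pads) lies 3 mm ahead of it; x points along the fingers, y is the direction in which the jaws open and shut, and the axes are right-handed (so a half turn about x gives the same grasp; the last joint's range is limited). The gripper opens to 85 mm and grips with 20 to 120 N. Pads are 22 mm wide; open, the fingers measure 114 mm over their backs; the gripper's body (76 mm by 85 mm) begins 54 mm behind the grasp point. The pads swing forward as they close: fully open they stand 13 mm farther back than shut.
Start: joints at [1.132, 0.423, 1.63, -0, 1.089, -0.019], TCP at [0.255, 0.571, 0.253] pointing down, gripper open.
Joint ranges: [-3, 3], [-0.9, 2.11], [0.09, 2.58], [-1.31, 4.45], [0.11, 2.69], [-2.54, 2.54]. Speed limits (rad/s): [2.39, 2.39, 3.01, 3.14, 3.14, 3.14].

## Interface

Orientations are given as a rotation vector (axis times angle).
In Python, from rig import manip gives the robot as it stands. The module is installed in compiled form; this text tells all that it offers. Calls block until the motion is done:
- manip.move_to(position, orientation): joint-space move of the TCP to a pose.
- manip.servo_line(position, orientation=None, rate=0.15): straight line of the TCP; orientation=None keeps the orientation; rate is the mean speed in m/s.
- manip.set_joints(angles): joint-space move.
- manip.command_gripper(opening, f_grip=None): finger opening in m; f_grip is the grip in N (None keeps the last); returns when the fingers have stopped.
- manip.hold(seconds).
- manip.solve_ik(position, orientation): joint angles nearest the present ones, or None.
- manip.camera(name): name is "side" or "top"; returns a dict with "image" (480x640x3 uint8, red, green, blue), "fx", "fy", "cx", "cy" (pixels), "cam_to_world" (4x4, takes a point from camera to world coordinates). Camera axes: x right, y down, z forward; pixel columns grow to the right and rows downward; lengths in m; the calibration is good to about 2 mm. A picture is of the moment at which its call begins. There is no depth.
A pose or a line that the arm cannot do raises manip.IKError and nothing moves.
- manip.sign_off(): hands the job in, once; it reports no verdict.
Readings, each from a call of its own:
- manip.get_time(): time.
- manip.get_joint_positions(): joint angles.
- manip.get_joint_vel(): joint speeds.
- manip.get_tau(): joint torques, N m.
- manip.get_position(): TCP position.
- manip.get_ee_rot(): TCP orientation.
- manip.get_contact_force(): force on the tool from outside, world axes, zero at the start.
- manip.get_torque(): the same for the moment, N m.
- manip.get_width(): finger opening in m.
Only numpy, scipy, OpenCV 4.12 (cv2) and the standard library are available. Lean on these libraries where they do the work, as an engineer would, in place of code of your own. Each camera call takes 0.05 s, during which the arm holds its last target. There are 200 camera calls.

## Task

Load the jar roller: with your fingertips, push the lying mixing jar up the ramp to the end stop, so that it drops in and stays lying between the two rubber-tyred rollers. Push it steadily, only rolling or sliding it on the ramp: do not pinch, lift or flick it, and do not let it roll back down. Leave the things standing around it where they are, and finish with the hand clear.

Things in the scene. Friction and masses are not known exactly. Their poses are not given: they have to be found in the camera images.
- jar_roller: Bench jar roller with a loading ramp, fixed. Origin: on the bench, on the ramp's middle line, below the jar's starting place. x points level, up the ramp to the end stop; y along the rollers, left looking up the ramp; z up. All offsets below are in this frame, mm. White drive housing at x 112 to 218, y 73 to 133, 62 high. Side rails: inner faces y = +-60.5, 5 thick, 10 high above the ramp.
- deck (a point): Point on the flat aluminium ramp's surface at x = 0, y = 0, 12 mm above the bench. Its x axis points up along the slope, its z square to the surface (a jar on the ramp has its centre at z = 30 here). The ramp rises 6 degrees and runs from its open low end at x = -85, almost at bench level, to x = 140 (surface 27 mm above the bench).
- low_bar (a point): Low steel bar across the ramp at x = -8, only 2 mm proud of it, which keeps the jar from rolling down at the start. A jar that rolls back by more than about 30 mm jumps it and rolls off the low end.
- first_roller (a point): Top of the first of two level rollers, x = 148, 27.5 mm above the bench (level with the line of the ramp). The rollers lie along y, axes at x = 148 and 188, 15.5 mm above the bench; rubber tyres of 24 mm diameter. They do not turn.
- end_stop (a point): Middle of the upper edge of the end stop's face towards the ramp: an upright plate, x = 199.5, 62 mm above the bench.
- seat (a point): Where the jar's centre must come to lie: between the two rollers, 1.5 mm short of touching the end stop; x = 168, y = 0, z = 52.5, axes as the jar roller. The jar is over the first roller's top when its centre is at x = 148, and from there falls in by itself by 5 mm and stays.
- jar: Closed mixing jar, a plain cylinder of bare steel with a black lid of the same diameter: 60 mm diameter, 110 mm long, about 0.45 kg, rigid. It lies across the ramp; origin at its centre, y axis along the cylinder's axis. It turns as it rolls, so its x and z axes turn too.
- jar_center (a point): Centre of the lying jar (half-way along, on its axis). At the start at x = 0, about 42 mm above the bench.
- spare_jar: Bystander: a second jar of the same kind standing upright on the bench beside the ramp, 60 mm diameter, 110 mm high. Origin at the centre of its underside.
- beaker: Bystander: empty glass beaker, 68 mm across, 90 mm high, beside the ramp. Origin at the centre of its underside.
- dishes: Bystander: stack of three closed culture dishes, 90 mm diameter, 45 mm high, beside the rollers. Origin at the centre of its underside.
Mind the look-alikes: they are no part of the job. What is shaped like the jar but blue or orange is not meant.

How it is judged:
By the outcome, as a careful person would: the job done as asked, in the order asked, and still so for the second after the job is handed in, with the robot touching nothing.
It also fails if it takes over 42 s, if anything falls off the work surface, if the arm or the gripper's body presses on something with over 40 N, if the wrist force passes 120 N, or if a joint passes its speed limit or range.

## Working session

There is one attempt and no reset: what is moved stays moved. The work goes in short steps, each a Python script; the robot and the scene stay as the last script left them, time stands still between calls to the robot, and variables do not carry over. Pictures are saved under pics/ and viewed, about 8 in all and at most 12, crops included, and the job is handed in when it is done.

```bash
mkdir -p pics
python3 - <<'E'
from rig import manip
import cv2,numpy as np
for n in("top","side"):
    c=manip.camera(n); cv2.imwrite(f"pics/{n}0.png",c["image"][:,:,::-1]); print(n,c["fx"],c["fy"],c["cx"],c["cy"]); print(np.round(c["cam_to_world"],4).tolist())
print(manip.get_time(),manip.get_ee_rot(),manip.get_width())
E
```

```text
top 582.1251694814783 582.1251694814783 316.8230308273653 230.97277371870945
[[0.0222, -0.9868, 0.1604, 0.3765], [-0.9994, -0.0174, 0.0314, 0.027], [-0.0282, -0.161, -0.9866, 1.1779], [0.0, 0.0, 0.0, 1.0]]
side 577.9091849761877 577.9091849761877 317.33063334447587 252.95966736513682
[[0.9768, -0.1399, 0.1624, 0.3667], [-0.2139, -0.5866, 0.7811, -0.8881], [-0.014, -0.7977, -0.6029, 0.7858], [0.0, 0.0, 0.0, 1.0]]
0.1 [ 0.3280871   1.54594111 -0.33037626] 0.08516693565474835
```

View pics/top0.png

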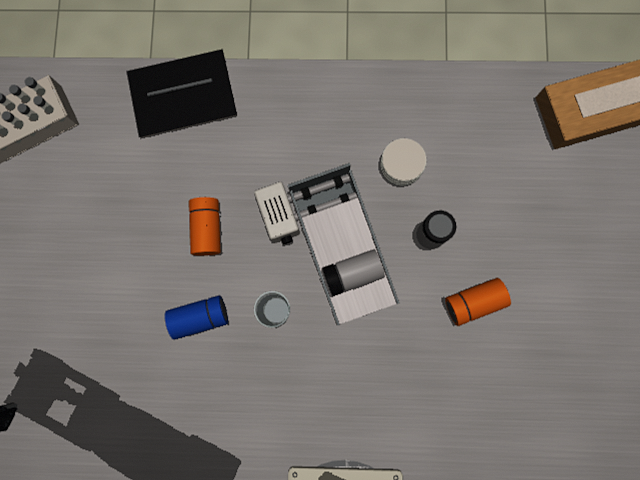

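View pics/side0.png

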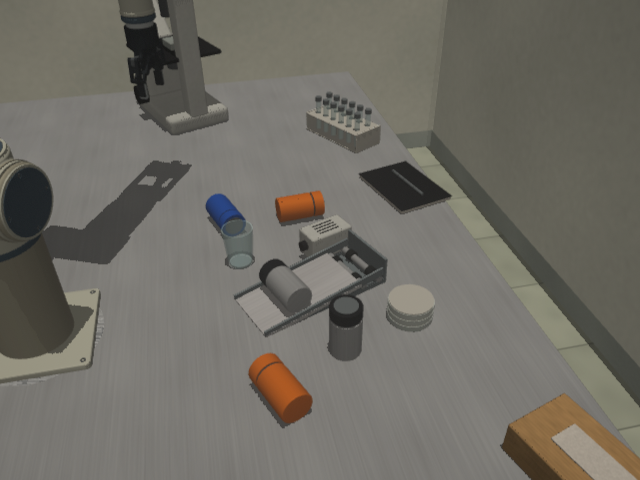

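The jar meant is the bare-steel one with the black lid lying on the ramp at top (353,272), side (286,284). The look-alikes are:
- Orange: top (205,226) and (478,301).
- Blue: top (197,317).
- Steel spare jar, standing upright: top (437,228).

I'll confirm this in one enlarged crop.

Run:
```python
import cv2
a=cv2.imread("pics/top0.png")[150:335,240:460]; cv2.imwrite("pics/crop.png",cv2.resize(a,None,fx=3.2,fy=3.2,interpolation=cv2.INTER_CUBIC))
```

```text
(no output)
```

View pics/crop.png

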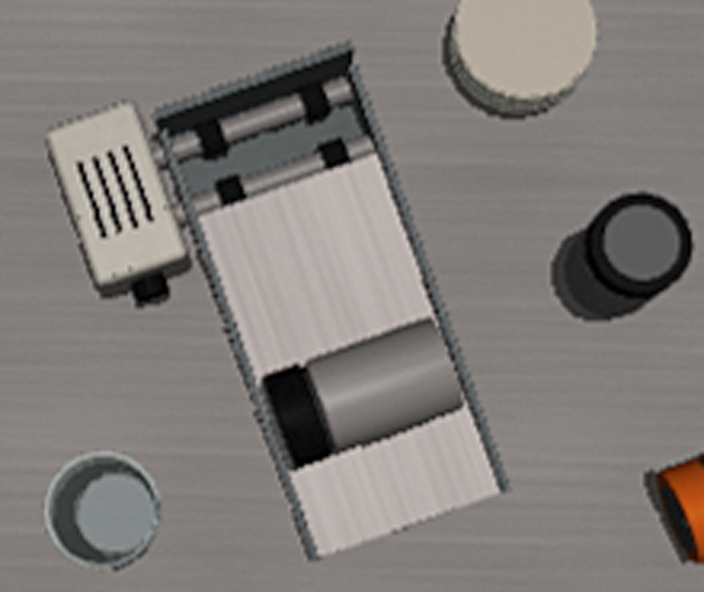

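```bash
cat > h.py <<'E'
import numpy as np,cv2
from rig import manip
from scipy.spatial.transform import Rotation as R
def ray(c,uv,z):
    uv=np.atleast_2d(uv).astype(float); T=np.array(c["cam_to_world"])
    d=np.c_[(uv[:,0]-c["cx"])/c["fx"],(uv[:,1]-c["cy"])/c["fy"],np.ones(len(uv))]@T[:3,:3].T
    s=(z-T[2,3])/d[:,2]; return T[:3,3]+d*np.reshape(s,(-1,1))
def proj(c,P):
    T=np.linalg.inv(np.array(c["cam_to_world"])); q=np.atleast_2d(P)@T[:3,:3].T+T[:3,3]
    return q[:,:2]/q[:,2:]*[c["fx"],c["fy"]]+[c["cx"],c["cy"]]
E
python3 - <<'E'
from h import *
c=manip.camera("top"); s=manip.camera("side")
f=lambda p:np.array(p)/3.2+[240,150]
m=np.array([[-85,60.5,3.1],[-85,-60.5,3.1],[140,60.5,26.7],[140,-60.5,26.7]])/1000
w=ray(c,f([(316,556),(497,490),(197,212),(378,153)]),m[:,2])
A=w[:,:2]-w[:,:2].mean(0);B=m[:,:2]-m[:,:2].mean(0)
yaw=np.arctan2((B[:,0]*A[:,1]-B[:,1]*A[:,0]).sum(),(A*B).sum())
Rz=np.array([[np.cos(yaw),-np.sin(yaw)],[np.sin(yaw),np.cos(yaw)]])
o=w[:,:2].mean(0)-Rz@m[:,:2].mean(0)
print("yaw",np.degrees(yaw),"o",o,"res mm",np.round((A-B@Rz.T)*1000,1).tolist())
jc=ray(c,f([(263,375),(433,320),(463,405),(293,468)]),.042)[:,:2]
print("jar frame corners",np.round((jc-o)@Rz*1000,1).tolist(),((jc.mean(0)-o)@Rz*1000))
for n,uv,z in(("spare",f((641,240)),.11),("beaker top",f((103,508)),.09),("dishes",f((526,25)),.045)):
    print(n,np.round((ray(c,uv,z)[0,:2]-o)@Rz*1000))
W=lambda q:np.r_[o+Rz@np.array(q[:2]),q[2]]
print("side jar",proj(s,W((0,0,.042))),"top stop",proj(c,[W((.1995,y,.062)) for y in(.06,-.06)]),"side stop",proj(s,[W((.1995,y,.062)) for y in(.06,-.06)]),"side low",proj(s,[W(q) for q in m[:2]]))
np.savez("pose.npz",o=o,yaw=yaw)
# colour estimate of the ramp in side view
for n,i in(("t",c),("s",s)): cv2.imwrite(f"pics/{n}1.png",i["image"][:,:,::-1])
E
```

```text
yaw 20.300939832206172 o [ 0.48210937 -0.01013779] res mm [[-0.3, -0.6], [0.9, 0.7], [0.8, -0.1], [-1.4, 0.0]]
jar frame corners [[28.2, 54.8], [25.9, -54.7], [-29.1, -54.1], [-31.2, 56.1]] [-1.52428501  0.5140418 ]
spare [  24. -176.]
beaker top [-19. 169.]
dishes [ 182. -173.]
side jar [[284.88538584 284.09768173]] top stop [[291.04420529 185.22063794]
 [348.49560574 165.54577898]] side stop [[349.54815811 229.81233521]
 [383.3338153  257.58966923]] side low [[234.9563521  297.60077641]
 [263.13784564 332.82659138]]
```

Run:
```python
import cv2
a=cv2.imread("pics/side0.png")[185:365,220:450]; cv2.imwrite("pics/crop2.png",cv2.resize(a,None,fx=3.2,fy=3.2,interpolation=cv2.INTER_CUBIC))
```

```text
(no output)
```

View pics/crop2.png

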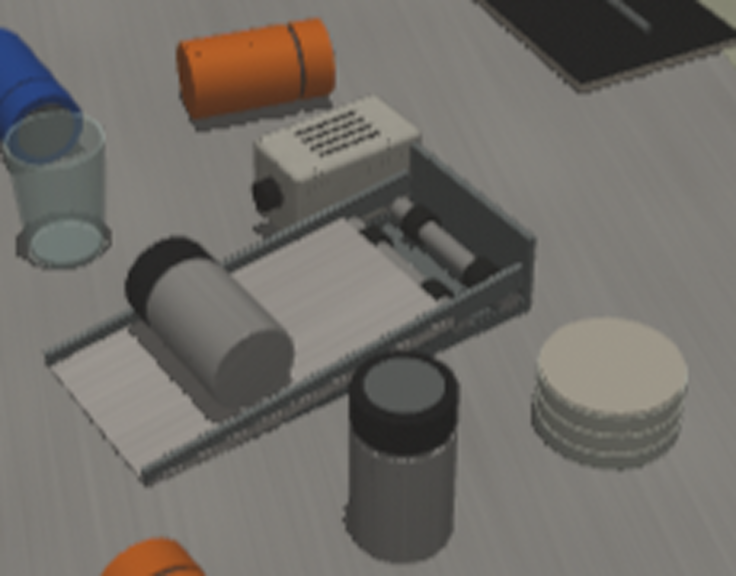

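Both views agree: the end stop and low-end corners reproject within about 2 px, and the jar is at (-1.5, 0.5) mm in the ramp frame. The black-lid steel jar is confirmed, and bystanders are at least 169 mm off the ramp's middle line. I'll approach below the jar with the jaws along its axis and half open.

```bash
cat >> h.py <<'E'
try:
    p=np.load("pose.npz"); o,yaw=p["o"],float(p["yaw"])
    Rz=np.array([[np.cos(yaw),-np.sin(yaw)],[np.sin(yaw),np.cos(yaw)]])
    W=lambda x,y,z:np.r_[o+Rz@np.array([x,y]),z]/1.0
    deck=lambda x:.012+x*np.tan(np.radians(6))
    rx,ry=np.r_[Rz[:,0],0],np.r_[Rz[:,1],0]
    oris=[R.from_matrix(np.c_[[0,0,-1],s*ry,s*rx]).as_rotvec() for s in(1,-1)]
except FileNotFoundError: pass
E
python3 - <<'E'
from h import *
P=W(-.058,0,.25); q=[manip.solve_ik(P,r) for r in oris]
print([np.round(x,2) if x is not None else None for x in q])
i=min((k for k in(0,1) if q[k] is not None),key=lambda k:abs(q[k][5])); ori=oris[i]; print(i)
manip.move_to(P,ori); manip.command_gripper(.05)
manip.servo_line(W(-.058,0,deck(-.058)+.040),ori,rate=.1)
print(manip.get_time(),manip.get_position(),P,manip.get_width(),manip.get_contact_force())
np.save("ori.npy",ori)
c=manip.camera("side")["image"][185:365,220:450,::-1]; d=manip.camera("top")["image"][185:365,220:450,::-1]
cv2.imwrite("pics/pre.png",cv2.resize(np.vstack([c]),None,fx=3.2,fy=3.2,interpolation=cv2.INTER_CUBIC))
E
```

```text
[array([-0.1 ,  0.13,  2.05, -0.  ,  0.96, -2.02]), array([-0.1 ,  0.13,  2.05, -0.  ,  0.96,  1.12])]
1
5.0667 [ 0.4279922  -0.03028914  0.04626238] [ 0.42771214 -0.03026095  0.25      ] 0.05042904419123664 [-0.11998317 -0.36058024 -1.09242964]
```

View pics/pre.png

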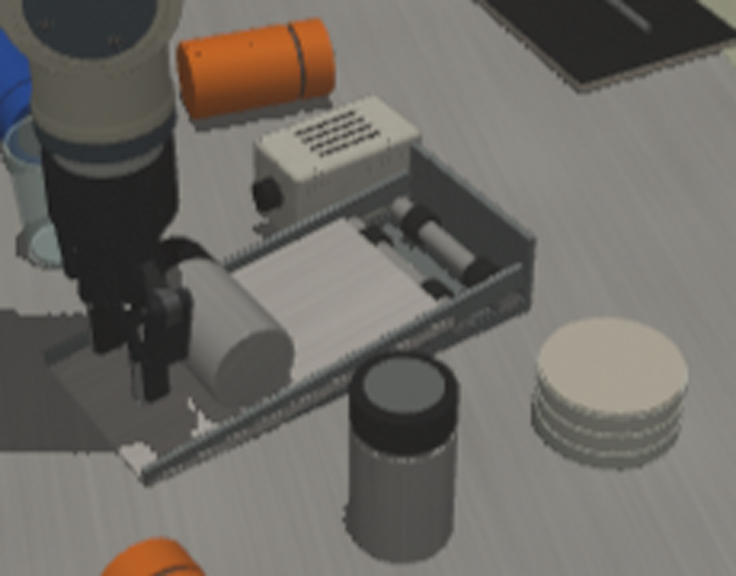

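The fingers stand behind the jar, clear of the ramp and rails, and the jar hasn't moved. Now I'll push.

Run:
```python
from h import *
ori=np.load("ori.npy"); T=lambda x:W(x,0,deck(x)+.040)
for x,r in((-.046,.03),(.03,.035),(.112,.035)):
    manip.servo_line(T(x),ori,rate=r); f=manip.get_contact_force()
    print(x,manip.get_time(),np.round(f,1),"along",round(float(f@rx),1),np.round(manip.get_position()-T(x),4))
    for n in("side",): 
        cv2.imwrite(f"pics/{n}_{int(x*1000)}.png",manip.camera(n)["image"][:,:,::-1])
a=[cv2.imread(f"pics/side_{k}.png")[185:365,220:450] for k in(30,112)]
cv2.imwrite("pics/push.png",cv2.resize(np.hstack(a),None,fx=1.73,fy=1.73,interpolation=cv2.INTER_CUBIC))
```

```text
-0.046 5.7167 [ 0.4  1.  -0.1] along 0.7 [ 0.      0.0001 -0.    ]
0.03 8.1 [-2.5 -1.6  1.1] along -2.9 [-0.0001 -0.     -0.    ]
0.112 10.6583 [-1.1  0.8  0.7] along -0.8 [-0.0001 -0.0001 -0.0001]
```

View pics/push.png

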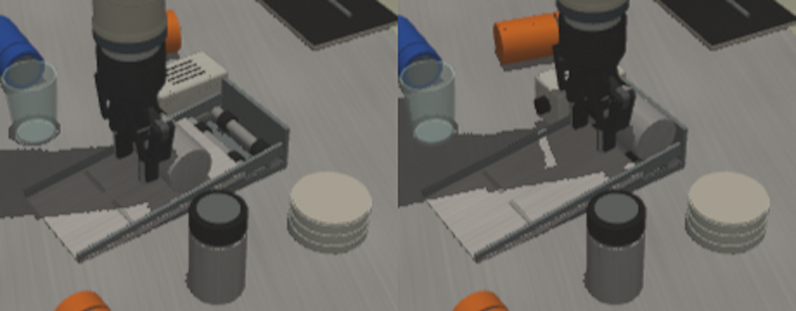

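At right the jar's end face is at the end stop, side about (370,262). I'll check that against the predicted seat before backing off.

Run:
```python
from h import *
s=manip.camera("side");t=manip.camera("top")
for x,z in((.148,.0575),(.168,.0525)): print(x,"side",proj(s,W(x,-.055,z)),"top",proj(t,[W(x-.03,-.055,z),W(x+.03,-.055,z)]).round(1).tolist())
a=[cv2.resize(s["image"][200:300,320:420],(400,400),interpolation=cv2.INTER_CUBIC),cv2.resize(t["image"][140:240,270:370],(400,400),interpolation=cv2.INTER_CUBIC)]
cv2.imwrite("pics/seat.png",np.hstack(a)[:,:,::-1]); print(manip.get_contact_force())
```

```text
0.148 side [[361.48593805 266.70747409]] top [[359.9, 205.0], [349.7, 176.9]]
0.168 side [[369.33297942 265.2493011 ]] top [[356.4, 196.1], [346.3, 168.3]]
[ 0.3196054   0.22120718 -0.65956058]
```

View pics/seat.png

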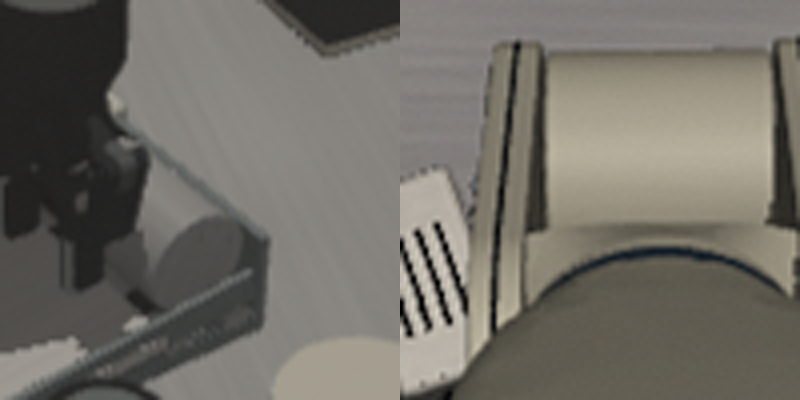

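The end face centre is at side (369.3,265.5) and the seat predicts (369.3,265.2), so the jar is seated. Backing off straight, then up.

Run:
```python
from h import *
ori=np.load("ori.npy")
manip.servo_line(W(.06,0,deck(.06)+.045),ori,rate=.06)
manip.servo_line(W(.02,0,.25),ori,rate=.12)
manip.move_to([.30,.45,.28],ori); manip.hold(.5)
print(manip.get_time(),manip.get_contact_force())
s=manip.camera("side")["image"];t=manip.camera("top")["image"]
a=[cv2.resize(s[180:380,200:460],(520,400)),cv2.resize(t[150:350,230:460],(460,400))]
cv2.imwrite("pics/end.png",cv2.resize(np.hstack(a),(796,325),interpolation=cv2.INTER_AREA)[:,:,::-1])
```

```text
15.875 [ 0.71982388 -0.48168851 -0.00898171]
```

View pics/end.png

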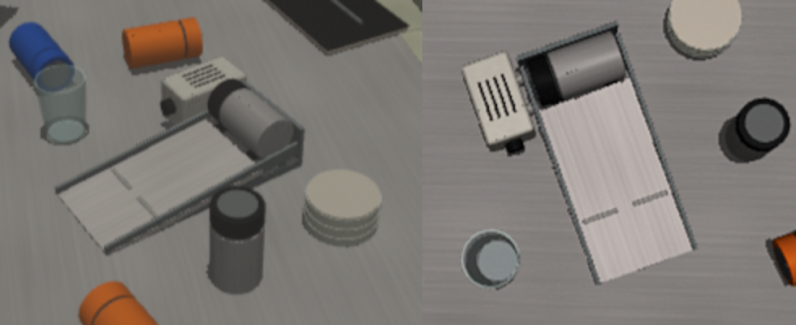

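The jar lies square between the rollers at the end stop. The bystanders are where they were, and the hand is clear.

```bash
python3 -c "
from rig import manip
manip.sign_off()"
```

```text
the job is handed in; nothing more can be done
```

The bare-steel jar with the black lid is seated between the two rollers, and I handed the job in at about 16 s on the robot's clock.

- **Push:** I pushed it up the ramp with half-open fingertips at about 35 mm/s, with one brief stop part-way while the fingers stayed behind it. The force I read at each stop was at most about 3 N. It dropped in by itself, and I then backed off and moved the hand well clear.
- **Seat check:** before I backed off, the jar's end face showed at side pixel (369.3, 265.5), against a prediction of (369.3, 265.2) for the seat.
- **Final pictures:** with the hand clear, the jar lies square at the end stop. By eye, the beaker, spare jar and dishes are where they started.
- **Limits of the checks:** the arm blocked the top view while it was still at the jar, so the seat measurement comes from the side camera only. The later top picture agrees by eye. No check failed.

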